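# Open the wide port of the tube warmers and check its hatch

### The job

Two small block warmers stand on the bench, each with a push-push hatch over its port; the 50 ml tube is to go into the one with the wider hatch, so open that port. With the fingertips press the wide hatch down once until it bottoms and let go, see it pop up and stand open untouched for about two seconds, then push the standing hatch lightly from behind, about a centimetre towards shut, and let go, to confirm that it springs back and stays open. Leave the narrow hatch shut, and do not pick up, carry or knock the things that stand around.

Things in the scene. Friction and masses are not known exactly. Their poses are not given: they have to be found in the camera images.
- wide_warmer: block warmer with the wide hatch: white case 170 mm deep (x) by 112 mm wide (y), flat deck 85 mm above the bench, sloping grey control panel in front; fixed. Origin on the bench under the case, z up, -x the front (case from x = -95 to +75 mm, y = -56 to +56). The two warmers differ only in hatch width and the bores below, and may stand in either order.
- narrow_warmer: the other warmer, same case and same axes, with the narrow hatch (44 mm wide); fixed to the bench. It is to be left alone.
- wide_hatch: the wide grey hatch, 80 mm long (front to back), 78 mm wide, 12 mm thick; closed, its flat top is 8 mm above the deck, 93 mm above the bench. Origin in the middle of its rear top edge, on the hinge axis, 45 mm behind the warmer's origin; the hatch runs from there along its own -x; y along the hinge, z out of its top face. A latch tongue hangs 27 mm below it near the front.
- wide_hatch_pad (a point): point to press with a fingertip, on the top face of the wide hatch: in the middle of its width, 57 mm from the hinge, 23 mm from the front edge; marked by five thin dark ribs. It moves and turns with the hatch. Its press travel, from shut to the stop, is 5 mm.
- wide_hatch_edge (a point): middle of the front edge of the hatch's top face, 80 mm from the hinge; moves with it. Shut 93 mm, standing open 170 mm above the bench: the hatch then leans 16 degrees back past upright, this edge 22 mm behind the hinge, its top face to the rear. From behind, about 0.8 N at this edge starts to move it towards shut and 1 N moves it 1 cm; it springs back when let go.
- wide_hatch_hinge (a joint): angle of the wide hatch, rad: 0 = shut and latched, -0.088 = pressed to its stop, 1.85 = standing open at its stop. Pressing it beyond about -0.07 (2.5 N at the pad; 5 to 6 N reaches the stop) frees the push-push latch; let go, a damped spring lifts it to 1.85 in about 1 s. It cannot rise under a finger. Pressed all the way down again (4 N) it latches shut.
- narrow_hatch_hinge (a joint): angle of the narrow hatch in rad, with the same latch and meaning: 0 = shut; it must stay shut.
- tube50: 50 ml centrifuge tube with orange cap, 35 mm in diameter, 116 mm tall, standing loose in a round white foot (54 mm wide, 40 mm high) behind the warmers. Origin at the centre of its underside. Bystander.
- beaker: clear beaker, 106 mm wide, 116 mm tall, standing loose behind the warmers. Origin at the centre of its underside. Bystander.
- micropipette: white pipette, 244 x 58 x 27 mm, lying loose to the left of the warmers. Origin at the centre of its underside. Bystander.

How it is judged (in metres and radians):
On the way, in this order (a step that is already met when the one before it is completed fails the run):
1. the wide hatch is pressed down to release its latch (value of joint wide_hatch_hinge below -0.05 rad and contact force between the fingers and wide_hatch above 0.5 N), for 0.02 s.
2. the wide hatch has popped up and stands open untouched for a second (value of joint wide_hatch_hinge above 1.78 rad and contact force between each of the arm, the fingers and wide_hatch below 0.05 N), for 1 s.
3. the standing hatch is pushed a little towards shut with the fingers (value of joint wide_hatch_hinge between 1.4 and 1.77 rad and contact force between the fingers and wide_hatch above 0.2 N), for 0.05 s.
At the end, for the whole second after the job is handed in: the wide hatch stands open by itself (more than 1.78 of its 1.85 rad) and still, the narrow hatch is shut (within 0.03 rad), and tube, beaker and pipette are within 20 mm of where they stood (value of joint wide_hatch_hinge above 1.78 rad and velocity of joint wide_hatch_hinge between -0.1 and 0.1 rad/s and value of joint narrow_hatch_hinge between -0.03 and 0.03 rad and distance of each of tube50, beaker, micropipette from where it was at the start of the episode below 0.02 m); the robot touches nothing.
It fails at once if the wide hatch is pushed back towards shut after it has popped (below 1.4 rad, more than about 35 mm of its edge) (value of joint wide_hatch_hinge between 0.12 and 1.4 rad and velocity of joint wide_hatch_hinge below -0.05 rad/s).
It fails at once if the raised hatch is pushed hard (more than 10 N) (value of joint wide_hatch_hinge above 0.3 rad and contact force between the fingers and wide_hatch above 10 N).
It fails at once if the narrow hatch is pressed or opened (value of joint narrow_hatch_hinge above 0.05 rad or value of joint narrow_hatch_hinge below -0.04 rad).
It fails at once if a bystander is lifted, carried or knocked more than 20 mm (distance of any of tube50, beaker, micropipette from where it was at the start of the episode above 0.02 m).
It also fails if it takes over 48 s, if anything falls off the work surface, if the arm or the gripper's body presses on something with over 40 N, if the wrist force passes 120 N, or if a joint passes its speed limit or range.

### The arm

A 6-joint arm with a two-finger parallel gripper is mounted at the origin on a cart in front of the work surface, level with it; the furniture and walls round the work are solid. World frame = base frame: x ahead of the robot, y to its left, z up, the work surface at z = 0. Lengths are in m, angles in degrees, forces in N, time in s.
With the tool pointing down it reaches from about 0.25 to 0.725 m from the base axis. Payload 9.7 kg.
Tool frame: the origin (TCP) lies at the very end of the fingers, on their centre line; the grasp point (between the pads) lies 19 mm behind it; y points along the fingers, x is the direction in which the jaws open and shut, and the axes are right-handed (so a half turn about y gives the same grasp; the last joint's range is limited). The gripper opens to 85 mm and grips with 20 to 120 N. Pads are 22 mm wide; open, the fingers measure 114 mm over their backs; the gripper's body (76 mm by 85 mm) begins 54 mm behind the grasp point. The pads swing forward as they close: fully open they stand 13 mm farther back than shut.
Start: joints at [-75, 4.979, 10.078, 95.1, 0, 90], TCP at [0.142, -0.531, 0.231] pointing down, gripper open.
Joint ranges: [-179.16, 179.16], [-48.56, 103.87], [-65.8, 70.77], [-126.05, 130.52], [-82.76, 87.17], [-180, 180]. Speed limits (degrees/s): [127.2, 127.2, 147.25, 180, 180, 180].

### API

Orientations are given as [roll, pitch, yaw] about the fixed x, y, z axes, in that order (R = Rz(yaw) Ry(pitch) Rx(roll)).
In Python, from workcell import bot gives the robot as it stands.
- The arm moves only by the shell command python3 -m jog 'ROWS' [FORCE]. ROWS is JSON, a list of rows, each a list of 7 numbers: the closure, from 0 (fully open) to 1 (shut), then the shift along the world's x, y, z in units of 25 mm (1.0 is 25 mm), then the turn, a rotation vector about the world's x, y, z in units of 5 degrees (1.0 is 5 degrees). A call has 1 to 5 rows; each row is the pose to reach, as a shift and turn from the pose commanded when the call began; what a row does not reach only later rows make up. A row lasts 1/10 s, in which the tool goes at most 50 mm and 8.59 degrees, less where a joint would pass 70% of its speed; a pose out of reach is approached as far as the arm can. A call with a gripper value outside its range is refused whole. The fingers move at their own pace and stop on an object; FORCE is the grip in N (left out, the last holds). Time passes only in rows, so rows that repeat a pose let the fingers close. It gives the time, the measured TCP pose, the force and the opening at its end, in the units of the state.
- bot.get_obs(): the state, without advancing time (a new reading comes with each control period).
- bot.camera(name): name is "scene" or "side" or "wrist"; returns (picture, depth): 400x640x3 uint8, red, green, blue; 400x640 float32, m along the optical axis (not along the pixel's ray), 0 where there is no reading.
- bot.camera_model(name): a dict with "fx", "fy", "cx", "cy" (pixels), "k1" (the pictures are not rectified: a ray, as slopes to the right and down, at radius r is drawn at 1 + k1 r^2 times it, then the intrinsics apply), "rvec" (rotation vector, rad) and "tvec" (3), from world to camera coordinates, as OpenCV has them; the wrist camera has in their place "tool_from_camera" (4x4, takes a point from camera to tool coordinates, whose origin is the TCP and whose axes are the tool frame's). Camera axes: x right, y down, z forward; pixel columns grow to the right and rows downward; lengths in m; the calibration is good to about 2 mm. A picture is of the moment at which its call begins: read the wrist's pose just before it. camera_model takes no time and is no camera call.
- bot.job_done(): hands the job in, once; it reports no verdict.
Trained networks look in the newest picture that a camera, given by its name, has taken for a name from the list of things; names that differ only in an ending like _2 or _b are one class to them, and where a whole thing is asked for, a point or a joint stands for the part that bears it (a point fixed in the world has none). Each returns a list of dicts, best first, with "conf" (0 to 1); they miss things now and then, are a little off and sometimes report something else, mostly with a low value. They report only what shows in the picture. A call takes as long as a camera call.
- bot.regions_of(camera, label): "pixels" (400x640 bool, what is visible of it) and "point" ([row, column] in pixels, amid what is visible of it).
The state is a dict: "time": time; "q": joint angles; "qd": joint speeds; "joint_efforts": joint torques, N m; "ee_pos": TCP position; "tcp_rot": TCP orientation; "wrist_force": force on the tool from outside, world axes, zero at the start; "torque": the same for the moment, N m; "opening": finger opening in m.
Only numpy, scipy, OpenCV 4.12 (cv2) and the standard library are available. Lean on these libraries where they do the work, as an engineer would, in place of code of your own. Each camera call takes 0.05 s, during which the arm holds its last target. There are 200 camera calls.

## Working session

There is one attempt and no reset: what is moved stays moved. The work goes in short steps, Python scripts to look and compute and a shell command to move; the robot and the scene stay as the last step left them, time stands still between calls to the robot, and variables do not carry over. Pictures are saved under pics/ and viewed, about 8 in all and at most 12, crops included, and the job is handed in when it is done.

```bash
mkdir -p pics
cat > h.py <<'E'
import numpy as np, cv2
from workcell import bot
def world(cam, px, depth, m=None):
    m=m or bot.camera_model(cam)
    px=np.atleast_2d(px).astype(float) # row,col
    K=np.array([[m['fx'],0,m['cx']],[0,m['fy'],m['cy']],[0,0,1]])
    u=cv2.undistortPoints(px[:,::-1].reshape(-1,1,2).copy(),K,np.array([m['k1'],0,0,0])).reshape(-1,2)
    c=np.c_[u,np.ones(len(u))]*np.asarray(depth).reshape(-1,1)
    R=cv2.Rodrigues(np.array(m['rvec'],float))[0]
    return (c-np.array(m['tvec']).ravel())@R
def save(n,p): cv2.imwrite('pics/'+n+'.png',p[...,::-1])
E
python3 - <<'E'
from h import *
o=bot.get_obs(); print({k:np.round(v,3) for k,v in o.items()})
for c in ['scene','side']:
    p,d=bot.camera(c); save(c+'0',p)
    for l in ['wide_hatch','wide_hatch_pad','narrow_warmer','wide_warmer','tube50','beaker','micropipette']:
        for r in bot.regions_of(c,l)[:2]:
            px=np.argwhere(r['pixels']&(d>0))
            if len(px)==0: continue
            w=world(c,px,d[px[:,0],px[:,1]])
            print(c,l,round(r['conf'],2),np.round(r['point']),len(px),np.round(np.median(w,0),3),np.round(np.percentile(w,2,axis=0),3),np.round(np.percentile(w,98,axis=0),3))
E
```

```text
{'time': np.float64(0.0), 'q': array([-75.001,   5.011,  10.032,  95.1  ,  -0.   ,  90.001]), 'qd': array([ 0.06 , -0.021,  0.021,  0.02 ,  0.072,  0.025]), 'joint_efforts': array([ 2.000e-03, -5.204e+01,  4.648e+01,  1.700e-02,  0.000e+00,
       -0.000e+00]), 'ee_pos': array([ 0.142, -0.531,  0.231]), 'tcp_rot': array([-9.0000e+01,  7.9000e-02, -7.5002e+01]), 'wrist_force': array([ 0.74 , -0.374,  0.139]), 'torque': array([ 0.062, -0.036,  0.004]), 'opening': np.float64(0.086)}
scene wide_hatch 0.65 [295. 280.] 1418 [0.502 0.456 0.02 ] [ 0.426  0.41  -0.001] [0.648 0.489 0.027]
scene wide_hatch 0.58 [188. 388.] 1193 [0.491 0.152 0.092] [0.453 0.107 0.084] [0.531 0.188 0.095]
scene wide_hatch_pad 0.95 [183. 389.] 1239 [0.49  0.153 0.092] [0.453 0.109 0.083] [0.531 0.189 0.095]
scene narrow_warmer 0.86 [157. 434.] 4123 [0.487 0.007 0.077] [ 0.414 -0.074  0.017] [0.577 0.038 0.094]
scene narrow_warmer 0.27 [183. 388.] 1212 [0.491 0.153 0.092] [0.453 0.11  0.084] [0.532 0.189 0.095]
scene wide_warmer 0.89 [201. 391.] 5202 [0.469 0.172 0.079] [0.394 0.09  0.009] [0.559 0.209 0.094]
scen
[... 469 characters left out ...]
3 0.191 0.095]
side narrow_warmer 0.68 [189. 395.] 1804 [0.482 0.01  0.079] [ 0.415 -0.159  0.023] [0.582 0.04  0.094]
side narrow_warmer 0.52 [201. 372.] 621 [0.496 0.164 0.093] [0.457 0.115 0.086] [0.535 0.191 0.095]
side wide_warmer 0.69 [225. 375.] 4687 [0.477 0.197 0.06 ] [0.398 0.099 0.008] [0.561 0.21  0.094]
side tube50 0.61 [184. 280.] 384 [0.741 0.103 0.083] [0.732 0.089 0.041] [0.756 0.108 0.121]
side tube50 0.59 [191. 395.] 1760 [0.481 0.011 0.08 ] [ 0.415 -0.075  0.024] [0.58  0.04  0.094]
side beaker 0.96 [216. 243.] 2965 [0.712 0.304 0.077] [0.682 0.223 0.007] [0.776 0.32  0.115]
side micropipette 0.8 [305. 297.] 1808 [0.509 0.46  0.018] [0.428 0.425 0.005] [0.637 0.488 0.027]
```

View pics/scene0.png

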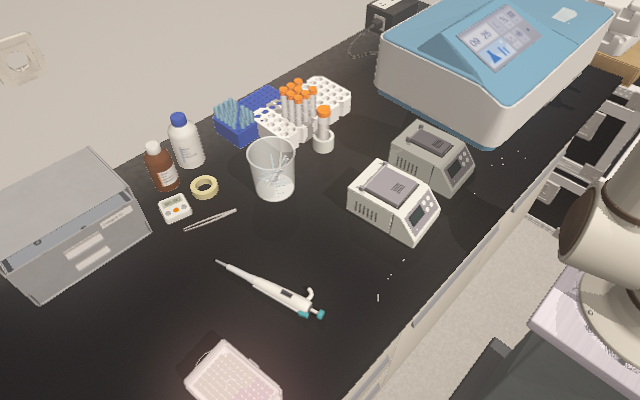

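Run:
```python
from h import *
p,d=bot.camera('scene')
r=[x for x in bot.regions_of('scene','wide_hatch_pad')][0]
px=np.argwhere(r['pixels']&(d>0)); w=world('scene',px,d[px[:,0],px[:,1]])
w=w[w[:,2]>.0895]
print(cv2.minAreaRect(w[:,:2].astype(np.float32)*1000), len(w))
r=bot.regions_of('scene','wide_warmer')[0]
px=np.argwhere(r['pixels']&(d>0)); w=world('scene',px,d[px[:,0],px[:,1]])
w=w[(w[:,2]>.08)]
print(cv2.minAreaRect(w[:,:2].astype(np.float32)*1000), len(w))
```

```text
((493.23785400390625, 149.20640563964844), (79.21186065673828, 79.95331573486328), 6.5021185874938965) 1061
((496.21148681640625, 148.39517211914062), (134.90756225585938, 114.5868148803711), 5.925839900970459) 2531
```

The wide hatch is on the near, white warmer at about (388,188), and the narrow one is at (430,143). The beaker is at (272,169), the tube at (323,130), and a large blue machine stands behind the narrow warmer. Next I'll check how far that machine sticks out before sweeping past it.

Run:
```python
from h import *
p,d=bot.camera('scene')
px=np.argwhere(d>0); w=world('scene',px,d[px[:,0],px[:,1]])
for y in np.arange(-.6,-.05,.05):
    s=w[(abs(w[:,1]-y)<.025)&(w[:,2]>.03)&(w[:,0]>.2)&(w[:,0]<1.1)]
    if len(s): print(round(y,2),len(s),'xmin',np.percentile(s[:,0],1).round(3),'zmax',s[:,2].max().round(3), 'xmin z>.15',s[s[:,2]>.15][:,0].min().round(3) if (s[:,2]>.15).any() else None)
s=w[(abs(w[:,0]-.62)<.05)&(abs(w[:,1]-.15)<.06)];print('behind',np.percentile(s[:,2],[50,99]))
```

```text
-0.6 1035 xmin 0.402 zmax 0.182 xmin z>.15 0.406
-0.55 1120 xmin 0.404 zmax 0.181 xmin z>.15 0.408
-0.5 1188 xmin 0.405 zmax 0.217 xmin z>.15 0.408
-0.45 2332 xmin 0.406 zmax 0.233 xmin z>.15 0.409
-0.4 2113 xmin 0.408 zmax 0.233 xmin z>.15 0.41
-0.35 2182 xmin 0.41 zmax 0.234 xmin z>.15 0.411
-0.3 2328 xmin 0.41 zmax 0.232 xmin z>.15 0.418
-0.25 2598 xmin 0.41 zmax 0.233 xmin z>.15 0.42
-0.2 3934 xmin 0.411 zmax 0.234 xmin z>.15 0.422
-0.15 7869 xmin 0.423 zmax 0.198 xmin z>.15 0.433
-0.1 876 xmin 0.425 zmax 0.217 xmin z>.15 1.056
behind [-0.0008749   0.00193628]
```

```bash
python3 -m jog '[[1,0.5,1.5,0.5,0,0,1.4],[1,1.5,3,1,0,0,2.8],[1,2.3,4.5,1,0,0,4.2],[1,3,6,1,0,0,5.6],[1,3.6,7.5,1,0,0,7]]'
```

```text
time: 1.5
ee_pos: [0.2328, -0.3423, 0.2564]
tcp_rot: [-90.0, -0.0, -39.7]
wrist_force: [0.9, -0.4, 0.9]
opening: 0.0124
```

```bash
python3 -m jog '[[1,0.2,1.7,0,0,0,1.3],[1,0.6,3.5,0,0,0,2.6],[1,1.2,5.3,0,0,0,3.9],[1,2,7.1,0,0,0,5.2],[1,2.8,8.9,0,0,0,6.5]]'; python3 -m jog '[[1,1,1.6,0,0,0,0.6],[1,2,3.2,0,0,0,1.2],[1,3,4.8,0,0,0,1.8],[1,4,6.4,0,0,0,2.4],[1,5,8,-1,0,0,2.7]]'
```

```text
time: 2.0
ee_pos: [0.3024, -0.1196, 0.2566]
tcp_rot: [-90.0, -0.1, -7.3]
wrist_force: [2.0, -1.0, -0.3]
opening: 0.0003
time: 2.5
ee_pos: [0.4274, 0.0787, 0.235]
tcp_rot: [-90.0, -0.3, 6.2]
wrist_force: [0.8, -0.3, -0.1]
opening: -0.0002
```

Run:
```python
from h import *
from scipy.spatial.transform import Rotation as Ro
o=bot.get_obs(); p,d=bot.camera('wrist'); save('wrist1',p)
m=bot.camera_model('wrist'); T=np.array(m['tool_from_camera'])
R=Ro.from_euler('xyz',o['tcp_rot'],degrees=True).as_matrix()
mm=dict(m,rvec=np.zeros(3),tvec=np.zeros(3))
print(o['ee_pos'])
for l in ['wide_hatch_pad','wide_hatch','wide_warmer']:
  for r in bot.regions_of('wrist',l)[:2]:
    px=np.argwhere(r['pixels']&(d>0)); c=world('wrist',px,d[px[:,0],px[:,1]],mm)
    w=(c@T[:3,:3].T+T[:3,3])@R.T+o['ee_pos']
    t=w[(w[:,2]>.0895)&(w[:,2]<.1)]
    print(l,round(r['conf'],2),r['point'],len(w),np.median(w,0).round(3), cv2.minAreaRect(t[:,:2].astype(np.float32)*1000) if len(t)>10 else None)
```

```text
[0.42742345 0.07868149 0.23502741]
wide_hatch_pad 0.65 [117.4, 396.5] 7327 [0.492 0.15  0.094] ((493.75299072265625, 147.9172821044922), (79.78616333007812, 77.57571411132812), 6.018350601196289)
wide_hatch 0.75 [118.6, 394.6] 7201 [0.492 0.15  0.094] ((493.29376220703125, 147.88699340820312), (78.86644744873047, 77.53964233398438), 6.018349647521973)
wide_hatch 0.33 [36.4, 596.5] 5640 [0.685 0.249 0.057] ((687.7417602539062, 246.3462677001953), (9.096933364868164, 50.24351119995117), 33.10443878173828)
wide_warmer 0.97 [115.4, 379.7] 20452 [0.48  0.151 0.086] ((497.80712890625, 147.99624633789062), (87.86767578125, 96.78295135498047), 6.019499778747559)
```

View pics/wrist1.png

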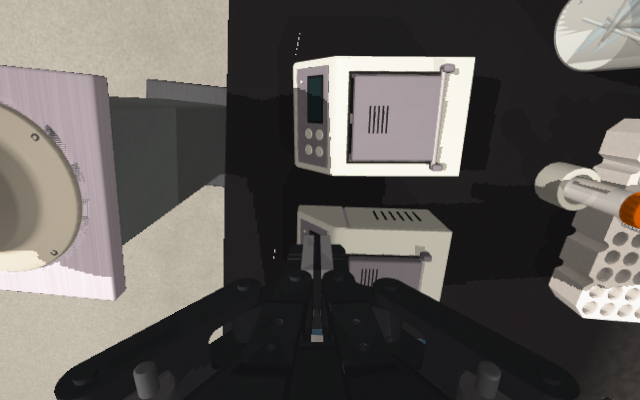

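The picture shows the wide hatch at about (396,117), its ribs at (378,119) and its hinge on the right. This agrees with the scene measurement and puts the pad at (0.4766, 0.146).

```bash
python3 -m jog '[[1,0.7,1,0,0,0,0],[1,1.4,2,-0.5,0,0,0],[1,1.97,2.7,-2,0,0,0],[1,1.97,2.7,-3.6,0,0,0],[1,1.97,2.7,-5,0,0,0]]'; python3 -m jog '[[1,0,0,-0.15,0,0,0],[1,0,0,-0.15,0,0,0]]'
```

```text
time: 3.2
ee_pos: [0.4751, 0.1428, 0.107]
tcp_rot: [-90.0, -0.0, 5.9]
wrist_force: [0.2, 0.6, 0.2]
opening: 0.0002
time: 3.4
ee_pos: [0.4749, 0.1427, 0.1051]
tcp_rot: [-90.0, -0.0, 5.9]
wrist_force: [0.9, -1.0, 0.3]
opening: -0.0001
```

```bash
python3 -m jog '[[1,0.05,0.13,-0.2,0,0,0],[1,0.05,0.13,-0.4,0,0,0],[1,0.05,0.13,-0.45,0,0,0]]'; python3 -m jog '[[1,0,0,-0.06,0,0,0],[1,0,0,-0.12,0,0,0],[1,0,0,-0.12,0,0,0]]'
```

```text
time: 3.7
ee_pos: [0.4767, 0.147, 0.0935]
tcp_rot: [-90.0, -0.1, 6.0]
wrist_force: [-0.7, -0.3, -0.0]
opening: -0.0003
time: 4.0
ee_pos: [0.4766, 0.147, 0.0901]
tcp_rot: [-90.0, -0.0, 6.0]
wrist_force: [1.4, -0.1, 2.3]
opening: -0.0001
```

```bash
python3 -m jog '[[1,0,0,-0.04,0,0,0],[1,0,0,-0.08,0,0,0],[1,0,0,-0.1,0,0,0],[1,0,0,-0.1,0,0,0]]'
```

```text
time: 4.4
ee_pos: [0.4766, 0.1471, 0.0881]
tcp_rot: [-90.0, -0.1, 6.0]
wrist_force: [0.0, 0.0, 7.0]
opening: -0.0
```

It bottomed at 7 N. Now I'll let go, moving up and back out of the hatch's swing.

```bash
python3 -m jog '[[1,-0.8,-0.1,1.6,0,0,0],[1,-2,-0.2,3,0,0,0],[1,-3,-0.3,4.5,0,0,0],[1,-3.2,-0.3,6.2,0,0,0],[1,-3.2,-0.3,7.2,0,0,0]]'; python3 -m jog '[[1,0,0,0,0,0,0],[1,0,0,0,0,0,0],[1,0,0,0,0,0,0],[1,0,0,0,0,0,0],[1,0,0,0,0,0,0]]'; python3 -m jog '[[1,0,0,0,0,0,0],[1,0,0,0,0,0,0],[1,0,0,0,0,0,0],[1,0,0,0,0,0,0],[1,0,0,0,0,0,0]]'
python3 - <<'E'
from h import *
p,d=bot.camera('side'); save('side2',p[100:350,150:550])
for r in bot.regions_of('side','wide_hatch')[:2]:
    px=np.argwhere(r['pixels']&(d>0)); w=world('side',px,d[px[:,0],px[:,1]])
    print(r['conf'],r['point'],len(w),np.percentile(w,[2,50,98],axis=0).round(3))
    t=w[w[:,2]>.14]; print('top', np.percentile(t,[5,50,95],axis=0).round(3) if len(t) else None)
E
```

```text
time: 4.9
ee_pos: [0.3954, 0.1395, 0.2706]
tcp_rot: [-90.0, -0.2, 6.0]
wrist_force: [1.0, 1.1, -1.4]
opening: -0.0
time: 5.4
ee_pos: [0.396, 0.1393, 0.2664]
tcp_rot: [-90.0, 0.1, 6.0]
wrist_force: [0.1, -1.0, -0.8]
opening: 0.0001
time: 5.9
ee_pos: [0.3963, 0.1395, 0.2674]
tcp_rot: [-90.0, -0.0, 6.0]
wrist_force: [-0.4, 0.1, 0.4]
opening: -0.0001
0.87 [178.1, 351.2] 679 [[0.524 0.123 0.099]
 [0.536 0.174 0.139]
 [0.552 0.193 0.172]]
top [[0.528 0.132 0.142]
 [0.541 0.169 0.161]
 [0.551 0.192 0.172]]
```

View pics/side2.png

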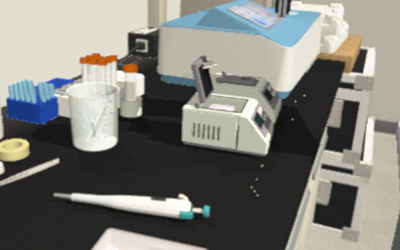

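The hatch stands open (crop about (205,80)), with its edge near x 0.553 and z 0.172. I'll go over it to the rear.

```bash
python3 -m jog '[[1,1.2,0.1,0,0,0,0],[1,2.9,0.3,0,0,0,0],[1,4.6,0.5,0,0,0,0],[1,6.3,0.7,0,0,0,0],[1,7.8,0.8,0,0,0,0]]'; python3 -m jog '[[1,0.5,0,0,0,0,0],[1,0.5,0,0,0,0,0],[1,0.5,0,0,0,0,0],[1,0.5,0,0,0,0,0]]';  python3 -m jog '[[1,0,0,-0.8,0,0,0],[1,0,0,-2,0,0,0],[1,0,0,-3.2,0,0,0],[1,0,0,-4.2,0,0,0],[1,0,0,-4.5,0,0,0]]'; python3 -m jog '[[1,0,0,0,0,0,0],[1,0,0,0,0,0,0],[1,0,0,0,0,0,0]]'
python3 - <<'E'
from h import *
p,d=bot.camera('side'); save('side3',cv2.resize(p[130:280,270:470],None,fx=3,fy=3))
E
```

```text
time: 6.5
ee_pos: [0.5931, 0.1597, 0.2668]
tcp_rot: [-90.0, 0.0, 6.0]
wrist_force: [0.8, 0.8, 0.7]
opening: 0.0003
time: 6.9
ee_pos: [0.603, 0.1595, 0.268]
tcp_rot: [-90.0, -0.0, 6.0]
wrist_force: [-1.0, 0.3, 0.5]
opening: 0.0003
time: 7.4
ee_pos: [0.6019, 0.1593, 0.1529]
tcp_rot: [-90.0, 0.2, 6.0]
wrist_force: [-0.5, 0.5, 0.1]
opening: -0.0004
time: 7.7
ee_pos: [0.6043, 0.1597, 0.1568]
tcp_rot: [-90.0, -0.2, 6.0]
wrist_force: [-0.6, 0.3, 0.7]
opening: 0.0002
```

View pics/side3.png

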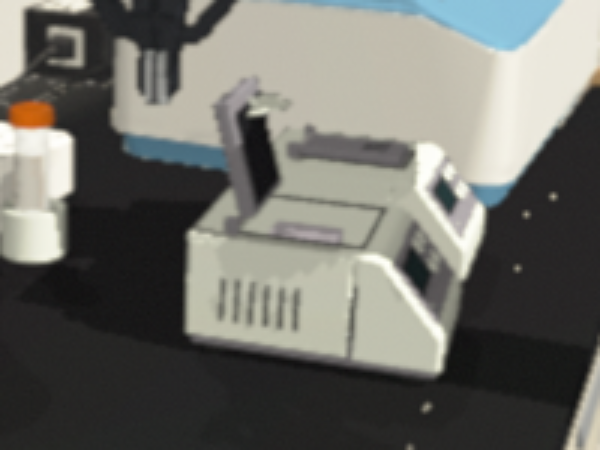

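The side view shows the fingertips at about (158,90), behind the hatch edge at (240,90), with the hatch standing free. I'll approach in steps, measuring the hatch's lean each time.

```bash
cat > ang.py <<'E'
from h import *
o=bot.get_obs(); p,d=bot.camera('side')
r=bot.regions_of('side','wide_hatch')[0]
px=np.argwhere(r['pixels']&(d>0)); w=world('side',px,d[px[:,0],px[:,1]])
t=w[(w[:,2]>.12)&(w[:,2]<.2)&(w[:,0]<.575)]
u=(t[:,:2]-[.533,.152])@[np.cos(.105),np.sin(.105)]
print(o['ee_pos'].round(4),o['wrist_force'].round(1),'top u',np.percentile(u[t[:,2]>np.percentile(t[:,2],80)],50).round(4),'zmax',np.percentile(t[:,2],98).round(4),r['conf'],len(t))
import sys
if len(sys.argv)>1: save(sys.argv[1],cv2.resize(p[130:280,270:470],None,fx=3,fy=3))
E
python3 ang.py; python3 -m jog '[[1,-0.4,0,0,0,0,0],[1,-0.8,-0.1,0,0,0,0],[1,-1.1,-0.1,0,0,0,0],[1,-1.2,-0.1,0,0,0,0]]'; python3 ang.py; python3 -m jog '[[1,-0.15,0,0,0,0,0],[1,-0.3,0,0,0,0,0],[1,-0.3,0,0,0,0,0]]'; python3 ang.py a1
```

```text
[0.6043 0.1597 0.1566] [-0.9  0.1 -0.3] top u 0.0152 zmax 0.173 0.92 534
time: 8.25
ee_pos: [0.5728, 0.1569, 0.1553]
tcp_rot: [-90.0, -0.0, 6.0]
wrist_force: [-0.9, 0.6, 0.6]
opening: 0.0
[0.5728 0.1569 0.1553] [-0.9  0.6  0.6] top u 0.0153 zmax 0.1728 0.72 524
time: 8.65
ee_pos: [0.5661, 0.157, 0.155]
tcp_rot: [-90.0, -0.0, 6.0]
wrist_force: [0.3, -0.7, -0.5]
opening: 0.0002
[0.5661 0.157  0.155 ] [ 0.3 -0.7 -0.5] top u 0.0111 zmax 0.1736 0.63 475
```

View pics/a1.png

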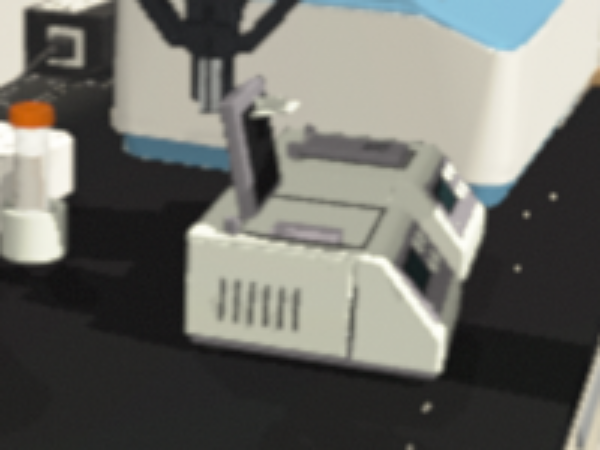

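The hatch top has begun to move, about 4 mm (edge now near (250,90)). I'll push about 8 mm more.

```bash
python3 -m jog '[[1,-0.12,0,0,0,0,0],[1,-0.24,0,0,0,0,0],[1,-0.34,0,0,0,0,0],[1,-0.34,0,0,0,0,0]]'; python3 ang.py a2
```

```text
time: 9.15
ee_pos: [0.5574, 0.157, 0.1549]
tcp_rot: [-90.0, 0.0, 6.0]
wrist_force: [0.8, -0.3, 0.1]
opening: -0.0002
[0.5574 0.157  0.1549] [ 0.8 -0.3  0.1] top u 0.0028 zmax 0.174 0.82 499
```

View pics/a2.png

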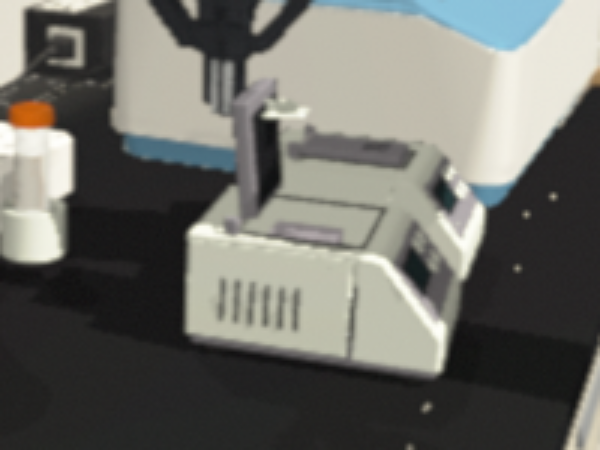

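The hatch is now nearly upright, its top moved about 12 mm (roughly 1.68 rad). I'll let go by retreating backward, then up.

```bash
python3 -m jog '[[1,0.3,0,0,0,0,0],[1,0.8,0,0,0,0,0],[1,1.5,0.1,0,0,0,0],[1,1.9,0.1,0,0,0,0]]'; python3 -m jog '[[1,0,0,0.8,0,0,0],[1,0,0,2,0,0,0],[1,0,0,3.2,0,0,0],[1,0,0,4,0,0,0],[1,0,0,4,0,0,0]]'; python3 -m jog '[[1,0,0,0,0,0,0],[1,0,0,0,0,0,0],[1,0,0,0,0,0,0],[1,0,0,0,0,0,0],[1,0,0,0,0,0,0]]';python3 ang.py
python3 - <<'E'
from h import *
p,d=bot.camera('scene'); save('end',p)
for l in ['wide_hatch','tube50','beaker','micropipette']:
    r=bot.regions_of('scene',l)[0]; px=np.argwhere(r['pixels']&(d>0)); w=world('scene',px,d[px[:,0],px[:,1]])
    print(l,round(r['conf'],2),np.percentile(w,[2,50,98],axis=0).round(3).tolist())
E
```

```text
time: 9.65
ee_pos: [0.6064, 0.1596, 0.1544]
tcp_rot: [-90.0, 0.0, 6.0]
wrist_force: [-0.3, -0.1, -0.1]
opening: -0.0001
time: 10.15
ee_pos: [0.6063, 0.1596, 0.258]
tcp_rot: [-90.0, -0.3, 6.0]
wrist_force: [-0.7, 0.3, 0.4]
opening: 0.0001
time: 10.65
ee_pos: [0.6051, 0.1594, 0.2544]
tcp_rot: [-90.0, 0.0, 6.0]
wrist_force: [0.2, -0.4, 0.1]
opening: -0.0004
[0.6051 0.1594 0.2544] [ 0.2 -0.4  0.1] top u 0.0143 zmax 0.1729 0.82 493
wide_hatch 0.93 [[0.517, 0.114, 0.097], [0.533, 0.161, 0.148], [0.558, 0.192, 0.172]]
tube50 0.73 [[0.726, 0.014, 0.034], [0.736, 0.099, 0.087], [0.794, 0.107, 0.121]]
beaker 0.58 [[0.678, 0.223, 0.008], [0.721, 0.274, 0.076], [0.776, 0.321, 0.115]]
micropipette 0.92 [[0.424, 0.415, -0.002], [0.5, 0.454, 0.019], [0.632, 0.487, 0.027]]
```

View pics/end.png

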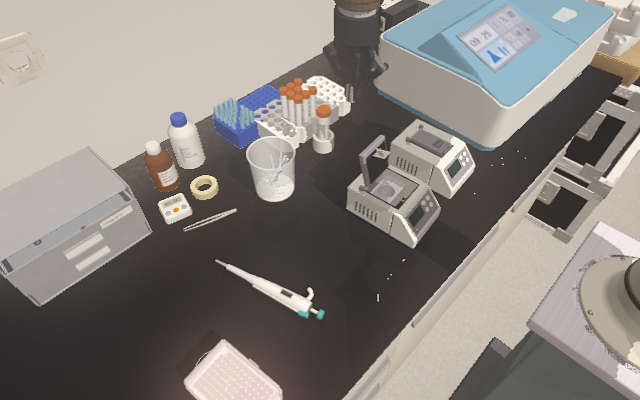

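The wide hatch stands open again at about (375,160), the narrow one is shut at (430,140), and the bystanders have not moved. Handing in.

```bash
python3 ang.py; python3 -c "
from workcell import bot
print(bot.job_done())"
```

```text
[0.6053 0.1595 0.2549] [0.3 0.1 0.8] top u 0.0142 zmax 0.1727 0.91 519
the job is handed in; nothing more can be done
None
```

The wide hatch is open and standing by itself, and I handed the job in at about 11 s of the 48 s allowed; no verdict is reported.

- **Press:** I pressed the wide hatch at its pad until it bottomed (7 N, TCP z 0.088), then let go. It popped up and stood untouched for about two seconds.
- **Push:** I pushed the standing hatch from behind. Its top moved about 12 mm, which I estimate as 1.68 rad from the side camera. The push force was lost in the wrist sensor's noise of about 1 N, so I judged contact from the camera images alone.
- **Spring-back:** After I let go, the hatch came back to within 1 mm of where it first stood (lean offset 14.2–14.3 mm, against 15.2 mm before the push). That is within the camera's noise.
- **Surroundings:** In the last picture the narrow hatch is shut. The median positions of the tube, beaker and pipette are within about 2 mm of where they started. The tube's outline spread wider in that last measurement, probably because it picked up the nearby rack. The gripper is clear of everything.

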